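# Index the gauge arm onto the blue disc

## Robot

A 6-joint arm with a two-finger parallel gripper is mounted at the origin on the work surface. World frame = base frame: x ahead of the robot, y to its left, z up, the work surface at z = 0. Lengths are in mm, angles in rad, forces in N, time in s.
With the tool pointing down it reaches from about 350 to 875 mm from the base axis. Payload 4.2 kg.
Tool frame: the origin (TCP) lies midway between the tips of the shut fingers; the grasp point (between the pads) lies 19 mm behind it (arm.grip_depth is the distance from the TCP to the grasp point, in mm); z points along the fingers, x is the direction in which the jaws open and shut, and the axes are right-handed (so a half turn about z gives the same grasp; the last joint's range is limited). The gripper opens to 85 mm and grips with 20 to 120 N. Pads are 22 mm wide; open, the fingers measure 114 mm over their backs; the gripper's body (76 mm by 85 mm) begins 54 mm behind the grasp point. The pads swing forward as they close: fully open they stand 13 mm farther back than shut.
Start: joints at [1.49, 0.385, 0.008, 0, -1.194, -0.259], TCP at [208.279, 589.253, 231.312] pointing down, gripper open.
Joint ranges: [-3.14, 3.14], [-1.21, 2.06], [-1.07, 1.41], [-3.16, 2.05], [-2.99, -0.16], [-3.1, 3.1]. Speed limits (rad/s): [2.79, 2.79, 3.14, 3.14, 3.14, 3.14].

## Interface

Orientations are given as a unit quaternion [x, y, z, w].
In Python, from bench import arm, eyes, find_in, silhouettes gives the robot as it stands. The module is installed in compiled form; this text tells all that it offers.
- The arm moves only by the tool play_rows, never from a script. Its arguments are lists of equal length, an entry for each row: "offset": the shift along the world's x, y, z in mm, a list of three; "turn": the turn about the world's z in rad. In form: {"offset": [[x, y, z], ...], "turn": [turn, ...]}. A call has 1 to 12 rows; each row shifts and turns the pose as measured when the row begins; what a row does not reach is not made up. A row lasts 1/10 s, in which the tool goes at most 50 mm and 8.59 degrees, less where a joint would pass 70% of its speed; a pose out of reach is approached as far as the arm can. A call is refused whole if a number of a shift passes 50 or a number of a turn 0.15, either way. A call with a gripper value outside its range is refused whole. "grip" is the gripper's target within -1 to 1 (fully open at 1, half-way at 0, shut at -1), set as the call begins (left out, the last holds). The fingers move at their own pace and stop on an object; the grip force is fixed at half the most. Time passes only in rows, so rows that do not move let the fingers close. It gives the time, the measured TCP pose, the force and the opening at its end, in the units of the state.
- arm.read_state(): the state, without advancing time (a new reading comes with each control period).
- eyes.get_image(name): name is "scene" or "top"; returns (picture, depth): 400x640x3 uint8, red, green, blue; 400x640 float32, mm along the optical axis (not along the pixel's ray), 0 where there is no reading.
- eyes.camera_params(name): a dict with "camera_matrix" (3x3 intrinsics, pixels), "camera_from_world" (4x4, takes a point from world to camera coordinates). Camera axes: x right, y down, z forward; pixel columns grow to the right and rows downward; lengths in mm; the calibration is good to about 2 mm. A picture is of the moment at which its call begins. camera_params takes no time and is no camera call.
- arm.job_done(): hands the job in, once; it reports no verdict.
Trained networks look in the newest picture that a camera, given by its name, has taken for a name from the list of things; names that differ only in an ending like _2 or _b are one class to them, and where a whole thing is asked for, a point or a joint stands for the part that bears it (a point fixed in the world has none). Each returns a list of dicts, best first, with "score" (0 to 1); they miss things now and then, are a little off and sometimes report something else, mostly with a low value. They report only what shows in the picture. A call takes as long as a camera call. They do not tell look-alikes from the thing itself.
- find_in(camera, query): "bbox" ([centre column, centre row, width, height] in pixels, round what is visible of it).
- silhouettes(camera, query): "mask" (400x640 bool, what is visible of it) and "bbox" ([centre column, centre row, width, height] in pixels, round what is visible of it).
The state is a dict: "clock": time; "joints": joint angles; "joint_vel": joint speeds; "joint_efforts": joint torques, N m; "position": TCP position; "ee_rot": TCP orientation; "contact_force": force on the tool from outside, world axes, zero at the start; "wrist_torque": the same for the moment, N m; "gripper_width": finger opening in mm.
Only numpy, scipy, OpenCV 4.12 (cv2) and the standard library are available. Lean on these libraries where they do the work, as an engineer would, in place of code of your own. Each camera call takes 0.05 s, during which the arm holds its last target. There are 200 camera calls.

## Task

On the coating gauge stand, hook a fingertip under the red pull ring, lift the spring pin out of its hole, swing the arm one hole over so that the gauge probe stands above the blue disc, and let the pin drop fully home in that hole. Do not swing the other way or on towards the hole beyond, do not grip the ring or force it, and leave both discs, the jar and the tin where they are; finish with the hand clear.

Things in the scene. Friction and masses are not known exactly. Their poses are not given: they have to be found in the camera images.
- fixture: Gauge stand fixed to the counter: aluminium base plate 285 x 360 x 12 mm, and a dark steel arc-shaped index plate (top 42 mm above the counter, radius 168 to 212 mm about the pivot) with 5 holes on a 190 mm radius, 0.419 rad (24 deg) apart. Origin: on the counter under the middle hole. x axis: level, towards the arm's vertical pivot, which stands at x = 190 mm, away from the robot (yaw within 0.3 rad); z up.
- swing_arm: White arm, 30 mm wide, top 60 mm above the counter. Origin: on the counter under the pin, 190 mm from the pivot; x towards the pivot, z up. Its yaw less the fixture's is its turn: 0 at the start (middle hole), holes at +-0.419 and +-0.838 rad, 0.008 play; positive takes the ring to the robot's right (-y). Light friction (under 1 N at the ring) once the pin is out, else locked.
- pin (a joint): Height of the spring index pin, m: 0 = fully home in a hole, 0.012 = its round tip just clears the plate, 0.026 = upper stop. Let down between holes it rides on the plate at 0.012, and snaps into a hole by itself when slid over it. Spring and weight pull down about 5 N at 0, 8 N at the stop. It stands upright in the arm, 190 mm from the pivot.
- pull_ring: Red upright D-shaped ring of 8 mm bar on top of the pin, its plane across the arm. Opening 68 mm wide, 54 mm high. Origin: centre of the straight 60 mm top bar, 154 mm above the counter with the pin home (opening then 96 to 150 mm up); rises with the pin. x: level, through the opening from the outer (robot) side to the pivot; y along the top bar; z up.
- ring_mid (a point): Centre of the ring's opening, 123 mm above the counter with the pin home. A fingertip tilted about 45 degrees goes in here from the robot side. Below is a 26 mm wide pin housing, up to 82 mm above the counter; behind the ring the space above the arm is free for 50 mm, up to the gauge head (40 mm wide, 91 mm high).
- probe (a point): Lower end of the brass gauge probe, 8 mm thick, on the arm 115 mm from the pivot (75 mm behind the ring), 30 mm above the counter; the gauge head with a white dial is straight above it.
- blue_disc: Loose steel test disc with a blue coated top, 34 mm across, 8 mm thick, lying on the stand's base plate (origin: centre of its underside, 12 mm above the counter), under where the probe stands when the pin is in the hole next to the middle one, on either side (varies).
- yellow_disc: The same with a yellow top, at the hole on the other side of the middle one. Leave alone.
- jar: Loose white jar with a blue cap, 56 mm across, 75 mm high, standing on the counter beside the stand; origin at the centre of its underside. Leave alone.
- tin: Loose white tin, 60 mm across, 65 mm high, standing on the counter beside the stand; origin at the centre of its underside. Leave alone.
Not all that is in view belongs to the job. What is shaped like the blue_disc but green is not meant.

How it is judged (in metres and radians):
On the way, in this order (a step that is already met when the one before it is completed fails the run):
1. the pin is lifted clear of the middle hole by the ring (value of joint pin above 0.011 m and contact force between the fingers and pull_ring above 1 N and horizontal distance between probe and blue_disc above 0.035 m), for 0.1 s.
2. the arm has swung to the blue disc and the pin is down in that hole (value of joint pin below 0.003 m and horizontal distance between probe and blue_disc below 0.006 m), for 0.2 s.
At the end, for the whole second after the job is handed in: The pin is fully home (within 2 mm) in the hole beside the middle one at which the probe stands above the blue disc (within 6 mm of its centre, seen from above), the arm is at rest, the discs lie where they were (4 mm) and the jar and tin too (10 mm) (value of joint pin below 0.002 m and horizontal distance between probe and blue_disc below 0.006 m and angular speed of swing_arm below 0.05 rad/s and distance of each of blue_disc, yellow_disc from where it was at the start of the episode below 0.004 m and distance of each of jar, tin from where it was at the start of the episode below 0.01 m); the robot touches nothing.
It fails at once if the arm is swung well past the next hole (beyond 0.62 rad: probe 67 mm to the side of the middle) (y of probe in the frame of fixture above 0.067 m or y of probe in the frame of fixture below -0.067 m).
It fails at once if the arm is swung the wrong way (probe more than 65 mm from the blue disc) (horizontal distance between probe and blue_disc above 0.065 m).
It fails at once if the ring is gripped or forced (more than 36 N between fingers and ring) (contact force between the fingers and pull_ring above 36 N).
It fails at once if a disc is shoved or lifted (4 mm) (distance of any of blue_disc, yellow_disc from where it was at the start of the episode above 0.004 m).
It fails at once if the jar or the tin is shoved or lifted (10 mm) (distance of any of jar, tin from where it was at the start of the episode above 0.01 m).
It also fails if it takes over 54 s, if anything falls off the work surface, if the arm or the gripper's body presses on something with over 40 N, if the wrist force passes 120 N, or if a joint passes its speed limit or range.

## Working session

There is one attempt and no reset: what is moved stays moved. The work goes in short steps, Python scripts to look and compute and a tool call to move; the robot and the scene stay as the last step left them, time stands still between calls to the robot, and variables do not carry over. Pictures are saved under pics/ and viewed, on a budget of 10 in all, crops included, one or two more only if the job needs it, and the job is handed in when it is done.

Besides the shell and the picture viewer there is one more tool, called after "Emit:" as name([rows], argument=value, ...), one row to a line, values as JSON. play_rows: Moves the arm, as the interface text tells. Its arguments: {"type":"object","properties":{"offset":{"type":"array","items":{"type":"array","items":{"type":"number"}}},"turn":{"type":"array","items":{"type":"number"}},"grip":{"type":"number"}},"required":["offset","turn"]}

```bash
mkdir -p pics
cat > h.py <<'E'
import numpy as np, cv2
from bench import arm, eyes, find_in, silhouettes
def snap(n,f=None):
    im,d=eyes.get_image(n)
    if f: cv2.imwrite('pics/'+f,im[:,:,::-1])
    return im,d
def w(n,u,v,z):
    p=eyes.camera_params(n);K=np.array(p['camera_matrix']);T=np.linalg.inv(np.array(p['camera_from_world']))
    c=np.linalg.inv(K)@np.stack([np.ravel(u)*1.,np.ravel(v)*1.,np.ones(np.size(u))])*np.ravel(z)
    return (T[:3,:3]@c+T[:3,3:]).T
def pts(n,m,d):
    v,u=np.nonzero(m&(d>0)); return w(n,u,v,d[v,u])
E
python3 - <<'E'
from h import *
print(arm.read_state())
for c in ('scene','top'):
    im,d=snap(c,c+'1.png')
    print(c,np.round(eyes.camera_params(c)['camera_from_world'],2).tolist())
    for q in ('pull_ring','swing_arm','blue_disc','yellow_disc','jar','tin'):
        for r in silhouettes(c,q)[:2]:
            p=pts(c,r['mask'],d)
            print(q,round(r['score'],2),np.round(r['bbox']),np.round(np.median(p,0)),np.round(p.min(0)),np.round(p.max(0)), im[r['mask']].mean(0).round())
E
```

```text
{'clock': 0.0, 'joints': array([ 1.48960539e+00,  3.85555794e-01,  6.64558884e-03, -5.17087608e-04,
       -1.19399834e+00, -2.58623200e-01]), 'joint_vel': array([ 0.00158863, -0.00362209, -0.00058055,  0.00065041, -0.0019588 ,
        0.00128756]), 'joint_efforts': array([ 1.09850909e-03, -3.92284405e+01,  1.88398039e+01,  4.18630198e+00,
       -4.61762495e-03,  3.50699693e-06]), 'position': array([208.089278  , 588.72893109, 230.22709215]), 'ee_rot': array([-5.77281345e-01,  8.16544595e-01, -6.55811488e-04, -8.61989099e-04]), 'contact_force': array([ 0.34068184, -0.20065583, -0.42175786]), 'wrist_torque': array([-0.06272993,  0.01256166, -0.07227345]), 'gripper_width': 85.46867448322345}
scene [[-0.88, 0.48, -0.01, 513.01], [0.35, 0.63, -0.69, -121.69], [-0.33, -0.61, -0.72, 1356.14], [0.0, 0.0, 0.0, 1.0]]
pull_ring 0.64 [311. 183.  13.  37.] [588. -57. 121.] [ 504. -227.   -3.] [602. -10. 161.] [209.  64.  58.]
swing_arm 0.73 [273. 198.  91.  61.] [671. -71.  63.] [ 512. -192.   -1.] [797. -10. 161.] [197. 172. 165.]
blue_disc 0.66 [335. 177.  12.  15.] [ 466. -154.    9.] [ 442.
[... 643 characters left out ...]
 [577. -92.  92.] [601. -13. 162.] [205.  98. 101.]
swing_arm 0.4 [343. 204.  41.  11.] [594. -53.  97.] [ 577. -107.    8.] [636. -13. 162.] [198. 118. 121.]
blue_disc 0.58 [385. 267.  17.  10.] [ 468. -157.    8.] [ 450. -175.   -3.] [ 486. -141.   13.] [ 77. 188. 102.]
blue_disc 0.51 [453. 213.   8.  14.] [ 608. -335.    8.] [ 591. -352.   -5.] [ 625. -319.   12.] [ 61. 173.  86.]
yellow_disc 0.65 [328. 177.  15.  12.] [682. -28.  21.] [667. -43.  13.] [701. -13.  25.] [232. 229.  94.]
jar 0.75 [173. 256.  35.  22.] [487. 331.  73.] [463. 312.   7.] [514. 363.  80.] [ 82. 123. 193.]
tin 0.92 [482. 270.  34.  29.] [ 458. -369.   64.] [ 431. -406.    3.] [ 487. -349.   69.] [197. 192. 196.]
```

Run:
```python
from h import *
a=cv2.imread('pics/scene1.png');b=cv2.imread('pics/top1.png')
t=cv2.resize(a[90:340,180:500],None,fx=2,fy=2);
b2=cv2.resize(b[100:300,150:500],(640,366))
cv2.imwrite('pics/c1.png',cv2.resize(np.vstack([t,b2]),(448,606))[:600]);cv2.imwrite('pics/c1a.png',t);cv2.imwrite('pics/c1b.png',b2)
```

```text
(no output)
```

View pics/c1a.png

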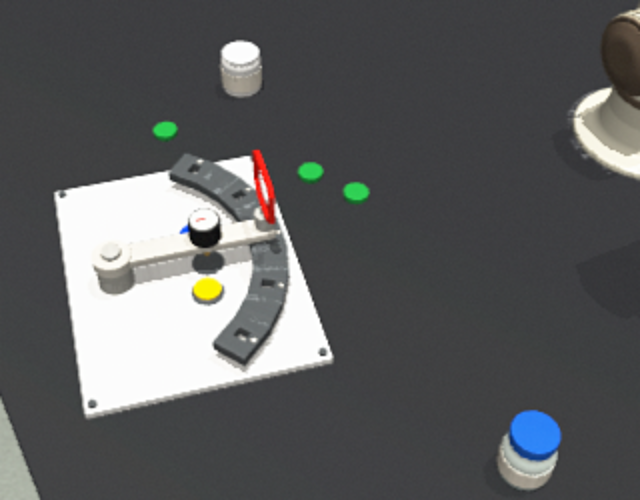

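View pics/c1b.png

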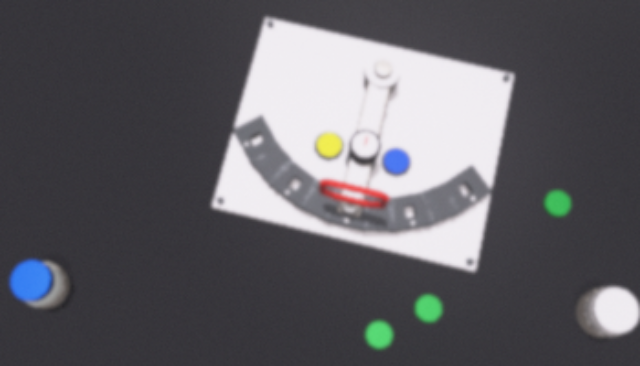

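The blue disc lies to the robot's right of the arm, around crop (396,161), so the swing is positive. The moves can't command tilt, so I'll test whether stretching past reach tilts the hand outward. I'll do that in free space and shut the fingers.

Emit:
play_rows([
  [15,42,0],
  [15,42,0],
  [15,42,0],
  [15,42,0],
  [15,42,0],
  [15,42,0],
  [15,42,0],
  [15,42,0],
  [15,42,0],
  [15,42,0],
], turn=[0,0,0,0,0,0,0,0,0,0], grip=-1)

```text
clock: 1.7
position: [321.8, 900.6, 180.5]
ee_rot: [-0.577, 0.816, 0.006, 0.02]
contact_force: [-0.5, 0.5, 3.4]
gripper_width: -0.0
```

Run:
```python
from h import *
from scipy.spatial.transform import Rotation as R
s=arm.read_state();print(s['joints'].round(3),s['position'].round(),R.from_quat(s['ee_rot']).as_matrix().round(3),s['gripper_width'])
im,d=snap('top');hsv=cv2.cvtColor(im,cv2.COLOR_RGB2HSV);H,S,V=hsv[...,0],hsv[...,1],hsv[...,2]
for n,m in dict(red=((H<6)|(H>174))&(S>150)&(V>110),blue=(H>105)&(H<125)&(S>140),yel=(H>20)&(H<35)&(S>150)).items():
    k,l,st,c=cv2.connectedComponentsWithStats(m.astype(np.uint8))
    for i in range(1,k):
        if st[i,4]>25:
            p=pts('top',l==i,d);pm=np.median(p,0)
            print(n,st[i],c[i].round(1),pm.round(1))
            if n=='red':
                q=p[p[:,2]>135]; q=q[q[:,2]<175]; a=cv2.fitLine(q[:,:2].astype(np.float32),2,0,.01,.01).ravel();print(q.mean(0).round(1),q.min(0).round(),q.max(0).round(),a)
                v,u=np.nonzero(l==i); z=[ ]
                np.save('red.npy',np.c_[u,v])
# pivot: white cap, holes
for r in silhouettes('top','fixture')[:1]:
    p=pts('top',r['mask'],d);p=p[(p[:,2]>6)&(p[:,2]<17)];print(cv2.minAreaRect(p[:,:2].astype(np.float32)))
```

```text
[ 1.401  1.175  1.405  0.019 -1.765 -0.166] [322. 901. 180.] [[-0.332 -0.943  0.025]
 [-0.942  0.333  0.033]
 [-0.039 -0.013 -0.999]] -0.013211780235032253
red [326 199  36  11  58] [343.6 203.2] [588.6 -53.7 156.2]
[588.2 -52.2 155.1] [578. -89. 137.] [598. -15. 162.] [ 2.3388053e-01  9.7226536e-01  5.8818726e+02 -5.2240421e+01]
red [327 204  32   9  54] [342.5 208.9] [587.2 -54.7  97.2]Traceback (most recent call last):
  File "<stdin>", line 12, in <module>
cv2.error: OpenCV(4.12.0) /io/opencv/modules/imgproc/src/linefit.cpp:50: error: (-215:Assertion failed) count > 0 in function 'fitLine2D_wods'
```

Emit:
play_rows([
  [15,42,20],
  [15,42,20],
  [15,42,20],
  [15,42,20],
  [15,42,20],
  [15,42,20],
], turn=[0,0,0,0,0,0])

```text
clock: 2.35
position: [337.7, 943.8, 222.9]
ee_rot: [-0.574, 0.81, 0.058, 0.102]
contact_force: [0.9, -0.5, 0.3]
gripper_width: 0.0
```

```bash
cat >> h.py <<'E'
from scipy.spatial.transform import Rotation as R
def st():
    s=arm.read_state();M=R.from_quat(s['ee_rot']).as_matrix();print(s['clock'],s['joints'].round(3),s['position'].round(1),'zaxis',M[:,2].round(3),'x',M[:,0].round(3),s['contact_force'].round(1),s['gripper_width'])
    return s,M
E
python3 -c "
from h import *
st()"
```

```text
2.35 [ 1.406  1.146  1.408  0.063 -1.605 -0.164] [337.7 943.8 222.9] zaxis [ 0.099  0.212 -0.972] x [-0.32  -0.918 -0.233] [ 0.9 -0.5  0.3] 0.04457189077991264
```

The stretch does tilt the hand outward, so I'll keep going.

Emit:
play_rows([
  [16,44,40],
  [16,44,40],
  [16,44,40],
  [16,44,40],
  [16,44,40],
  [16,44,40],
  [16,44,40],
  [16,44,40],
  [16,44,40],
  [16,44,40],
], turn=[0,0,0,0,0,0,0,0,0,0])

```text
clock: 3.35
position: [351.2, 973.0, 391.0]
ee_rot: [-0.555, 0.783, 0.144, 0.24]
contact_force: [0.6, 0.5, -1.1]
gripper_width: 0.0
```

Run:
```python
from h import *
st()
im,d=snap('top');hsv=cv2.cvtColor(im,cv2.COLOR_RGB2HSV);H,S,V=hsv[...,0],hsv[...,1],hsv[...,2]
for n,m in dict(blue=(H>105)&(H<125)&(S>140),yel=(H>20)&(H<35)&(S>150)).items():
    k,l,s,c=cv2.connectedComponentsWithStats(m.astype(np.uint8))
    for i in range(1,k):
        if s[i,4]>25: print(n,s[i],c[i].round(1),np.median(pts('top',l==i,d),0).round(1))
r=silhouettes('top','fixture')
if r:
    p=pts('top',r[0]['mask'],d);p=p[(p[:,2]>6)&(p[:,2]<17)];print(cv2.minAreaRect(p[:,:2].astype(np.float32)))
```

```text
3.35 [ 1.419  1.013  1.407  0.141 -1.413 -0.168] [351.2 973.  391. ] zaxis [ 0.216  0.493 -0.843] x [-0.268 -0.8   -0.536] [ 0.6  0.5 -1.1] 0.0428750317049535
blue [360 182  13  12 117] [366.2 187.8] [ 659.8 -116.8   20.3]
blue [155 241  24  23 423] [166.1 252.6] [490.  342.6  74.7]
yel [324 174  12  11 106] [329.5 179.1] [681.8 -26.7  20.4]
((695.33251953125, -78.21366882324219), (360.4203186035156, 286.2815246582031), 76.48165130615234)
```

Emit:
play_rows([
  [16,44,45],
  [16,44,45],
  [16,44,45],
  [16,44,45],
  [16,44,45],
  [16,44,45],
], turn=[0,0,0,0,0,0])

```text
clock: 4.05
position: [357.0, 986.2, 481.3]
ee_rot: [-0.537, 0.757, 0.192, 0.319]
contact_force: [-0.5, -0.2, 0.3]
gripper_width: 0.1
```

```bash
python3 -c "
from h import *
st()"
```

```text
4.05 [ 1.426  0.958  1.407  0.192 -1.279 -0.176] [357.  986.2 481.3] zaxis [ 0.277  0.634 -0.722] x [-0.219 -0.69  -0.69 ] [-0.5 -0.2  0.3] 0.13897012723450414
```

Emit:
play_rows([
  [0,-45,-10],
  [0,-45,-10],
  [0,-45,-10],
  [0,-45,-10],
  [0,-45,-10],
  [0,-45,-10],
  [0,-45,-10],
  [0,-45,-10],
  [0,-45,-10],
  [0,-45,-10],
], turn=[-0.06,-0.06,-0.06,-0.06,-0.06,-0.06,-0.06,-0.06,-0.06,-0.06])

```text
clock: 5.05
position: [357.8, 597.1, 400.2]
ee_rot: [-0.314, 0.87, 0.105, 0.365]
contact_force: [0.3, 0.4, 0.1]
gripper_width: 0.1
```

```bash
python3 -c "
from h import *
st()"
```

```text
5.05 [ 1.375  0.132 -0.416  0.952 -0.626 -1.368] [357.8 597.1 400.2] zaxis [ 0.568  0.412 -0.712] x [-0.537 -0.47  -0.701] [0.3 0.4 0.1] 0.06555955450777795
```

Emit:
play_rows([
  [10,-48,-11],
  [10,-48,-11],
  [10,-48,-11],
  [10,-48,-11],
  [10,-48,-11],
  [10,-48,-11],
  [10,-48,-11],
  [10,-48,-11],
  [10,-48,-11],
  [10,-48,-11],
  [10,-48,-11],
  [10,-48,-11],
], turn=[-0.072,-0.072,-0.072,-0.072,-0.072,-0.072,-0.072,-0.072,-0.072,-0.072,-0.072,-0.072])

```text
clock: 6.25
position: [475.1, 32.9, 290.1]
ee_rot: [0.081, 0.919, -0.045, 0.384]
contact_force: [1.5, 0.8, 0.6]
gripper_width: -0.1
```

```bash
python3 -c "
from h import *
st()"
```

```text
6.25 [ 0.221 -0.213 -1.068  1.67  -0.301 -1.954] [475.1  32.9 290.1] zaxis [ 0.698 -0.146 -0.701] x [-0.692  0.115 -0.712] [1.5 0.8 0.6] -0.1263496098263233
```

Emit:
play_rows([
  [10,-15,-25],
  [10,-15,-30],
  [10,-14,-30],
  [10,-14,-30],
  [8,-10,-30],
  [2,-2,-25],
], turn=[-0.007,-0.007,-0.007,-0.007,-0.006,0])

```text
clock: 6.85
position: [514.5, -16.9, 227.4]
ee_rot: [0.12, 0.934, -0.064, 0.331]
contact_force: [0.5, 0.5, 0.4]
gripper_width: 0.2
```

```bash
python3 -c "
from h import *
st();im,d=snap('scene','s2.png');im2,d=snap('top')
a=cv2.resize(im[150:250,250:400],(750,500),interpolation=cv2.INTER_CUBIC)[:,:,::-1]
cv2.imwrite('pics/s2c.png',a)"
```

```text
6.85 [-0.095 -0.046 -1.015  2.053 -0.16  -2.168] [514.5 -16.9 227.4] zaxis [ 0.603 -0.199 -0.772] x [-0.752  0.181 -0.634] [0.5 0.5 0.4] 0.24089230901968028
```

View pics/s2c.png

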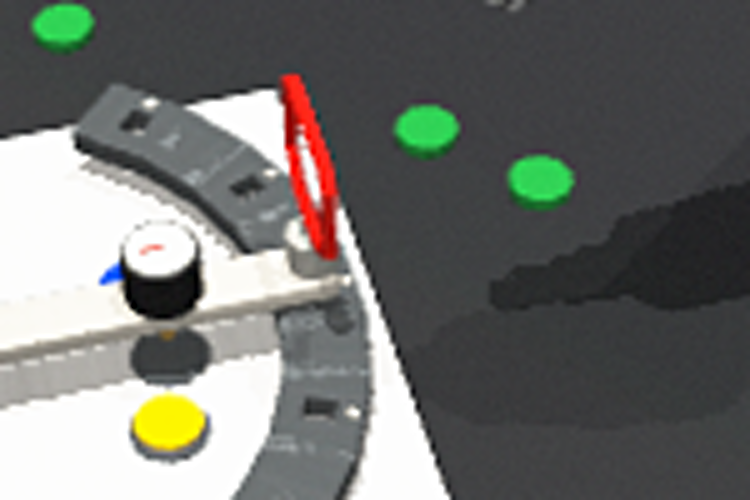

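The view shows a tapered dark fingertip, at about (510,290) in the crop, level with and in front of the ring at (310,170). The wrist ran into its limits (j4 2.05, j5 -0.16). I'll fit the kinematics from the logged states and plan a reachable branch.

```bash
cat > kin.py <<'E'
import numpy as np
from scipy.spatial.transform import Rotation as R
from scipy.optimize import least_squares
J=np.array([[1.4896,.38556,.006646,-.000517,-1.194,-.2586],[1.401,1.175,1.405,.019,-1.765,-.166],[1.406,1.146,1.408,.063,-1.605,-.164],[1.419,1.013,1.407,.141,-1.413,-.168],[1.426,.958,1.407,.192,-1.279,-.176],[1.375,.132,-.416,.952,-.626,-1.368],[.221,-.213,-1.068,1.67,-.301,-1.954],[-.095,-.046,-1.015,2.053,-.16,-2.168]])
P=np.array([[208.1,588.7,230.2],[321.8,900.6,180.5],[337.7,943.8,222.9],[351.2,973,391],[357,986.2,481.3],[357.8,597.1,400.2],[475.1,32.9,290.1],[514.5,-16.9,227.4]])
Q=R.from_quat([[-.5773,.8165,-.0007,-.0009],[-.577,.816,.006,.02],[-.574,.81,.058,.102],[-.555,.783,.144,.24],[-.537,.757,.192,.319],[-.314,.87,.105,.365],[.081,.919,-.045,.384],[.12,.934,-.064,.331]])
AX=np.array([[0,0,1],[0,1,0],[0,-1,0],[1,0,0],[0,-1,0],[1,0,0.]])
def fk(p,j):
    S=p[9]  # j1 zero offset
    r=R.from_rotvec(AX[0]*(j[0]+S)); t=np.zeros(3)
    offs=[np.array([p[0],p[1],p[2]]),np.array([p[3],0,p[4]]),np.array([p[5],p[14],p[6]]),np.array([p[7],p[8],p[15]])]
    t=r.apply(offs[0]); r=r*R.from_rotvec(AX[1]*(j[1]+p[10]))
    t=t+r.apply(offs[1]); r=r*R.from_rotvec(AX[2]*(j[2]))
    t=t+r.apply(offs[2]); r=r*R.from_rotvec(p[16]*AX[3]*j[3])
    r5=r*R.from_rotvec(AX[4]*j[4]); t=t+r5.apply(offs[3])
    r=r5*R.from_rotvec(p[17]*AX[5]*j[5])*R.from_rotvec(p[11:14])
    return t,r
def res(p):
    o=[]
    for j,x,q in zip(J,P,Q):
        t,r=fk(p,j); o+=list((t-x)/3)+list((q.inv()*r).as_rotvec()*200)
    return o
if __name__=='__main__':
    best=None
    for s4 in(1,-1):
      for s6 in(1,-1):
       for a in (0,1.57,3.14,-1.57):
        x0=np.array([0,-160,300,0,350,350,0,200,0,0,0,0,0,0,0,0],float)
        b=R.from_matrix([[0,0,1],[0,1,0],[-1,0,0]])*R.from_rotvec([0,0,a]); x0[11:14]=b.as_rotvec()
        f=lambda x:res(np.r_[x,s4,s6])
        s=least_squares(f,x0,x_scale=np.r_[[100]*9,[1]*5,100,100],loss='soft_l1')
        if best is None or s.cost<best[0]: best=(s.cost,np.r_[s.x,s4,s6])
    print(best[0],best[1].round(2));print(np.array(res(best[1])).reshape(-1,6).round(1));np.save('kin.npy',best[1])
E
python3 kin.py
```

```text
0.27000803852739375 [-1.3000e-01 -4.1060e+01  1.6068e+02 -4.7000e-01  5.6502e+02  4.2206e+02
  3.5000e-01  2.9737e+02 -1.6006e+02  0.0000e+00  0.0000e+00  0.0000e+00
  7.8500e+00  0.0000e+00  4.0730e+01 -1.5000e-01 -1.0000e+00 -1.0000e+00]
[[ 0.1 -0.   0.1  0.1  0.   0. ]
 [ 0.1 -0.1 -0.1 -0.1  0.3  0. ]
 [-0.   0.   0.   0.1 -0.1  0.1]
 [-0.2  0.1  0.1 -0.1 -0.2 -0. ]
 [ 0.1  0.  -0.1  0.  -0.1  0.1]
 [ 0.   0.1 -0.1 -0.1  0.2 -0. ]
 [-0.1 -0.  -0.   0.2  0.1  0. ]
 [ 0.1  0.   0.   0.  -0.2 -0.2]]
```

The fit is good to under a millimetre. Next, IK solutions at the insertion and end poses, over tilt and tool roll.

```bash
cat > ik.py <<'E'
from kin import *
p=np.load('kin.npy')
LO=np.array([-3.14,-1.21,-1.07,-3.16,-2.99,-3.1])+.03;HI=np.array([3.14,2.06,1.41,2.05,-.16,3.1])-.03
def pose(head,tilt,roll): # tilt from vertical; roll about the tool axis; roll 0: tool y horizontal, jaw x in the pitch plane
    z=np.array([np.sin(tilt)*np.cos(head),np.sin(tilt)*np.sin(head),-np.cos(tilt)])
    y=np.array([-np.sin(head),np.cos(head),0]); x=np.cross(y,z)
    return R.from_matrix(np.c_[x,y,z])*R.from_rotvec([0,0,roll])
def ik(t,r,q0,lo=LO,hi=HI):
    f=lambda q:(lambda a:np.r_[(a[0]-t)/100,(r.inv()*a[1]).as_rotvec()*3])(fk(p,q))
    s=least_squares(f,np.clip(q0,lo+.001,hi-.001),bounds=(lo,hi)); return s.cost,s.x
E
python3 - <<'E'
from ik import *
rng=np.random.default_rng(0)
seen=set()
for tilt in (.6,.785,1.0):
  for roll in (0,.5,-.5,1,-1,1.57,-1.57,2.2,-2.2,3.14):
    ok=[]
    for k in range(14):
        c,q=ik(np.array([588,-52,115.]),pose(-.24,tilt,roll),rng.uniform(LO,HI))
        if c<1e-6 and not any(np.abs(q-o).max()<.05 for o in ok):
            c2,q2=ik(np.array([586,-131,135.]),pose(.18,tilt,roll),q)
            ok.append(q);print(tilt,roll,q.round(2),'| end',c2<1e-6,q2.round(2))
E
```

```text
1.0 0 [-0.44  0.37 -0.85 -2.86 -0.66  3.03] | end True [-0.51  0.32 -0.42 -1.64 -0.56  2.07]
1.0 0.5 [-0.44  0.37 -0.85 -2.86 -0.66  2.53] | end True [-0.51  0.32 -0.42 -1.64 -0.56  1.57]
1.0 -0.5 [-0.44  0.37 -0.85 -2.87 -0.66 -2.75] | end False [-0.64  0.42 -0.59 -2.1  -0.73 -3.07]
1.0 1 [-0.44  0.37 -0.85 -2.86 -0.66  2.03] | end True [-0.51  0.32 -0.42 -1.64 -0.56  1.07]
1.0 -1 [-0.44  0.37 -0.85 -2.87 -0.66 -2.25] | end False [-0.55  0.34 -0.45 -1.74 -0.6  -3.07]
1.0 1.57 [-0.44  0.37 -0.85 -2.86 -0.66  1.46] | end True [-0.51  0.32 -0.42 -1.64 -0.56  0.5 ]
1.0 -1.57 [-0.44  0.37 -0.85 -2.87 -0.66 -1.68] | end True [-0.51  0.32 -0.42 -1.64 -0.56 -2.64]
1.0 2.2 [-0.44  0.37 -0.85 -2.86 -0.66  0.83] | end True [-0.51  0.32 -0.42 -1.64 -0.57 -0.13]
1.0 -2.2 [-0.44  0.37 -0.85 -2.87 -0.66 -1.05] | end True [-0.51  0.32 -0.42 -1.64 -0.56 -2.01]
1.0 3.14 [-0.44  0.37 -0.85 -2.87 -0.66 -0.11] | end True [-0.51  0.32 -0.42 -1.64 -0.56 -1.07]
```

Run:
```python
from ik import *
rng=np.random.default_rng(0)
def ik5(t,h,ti,q0):
    z=pose(h,ti,0).as_matrix()[:,2]
    f=lambda q:(lambda a:np.r_[(a[0]-t)/100,(a[1].as_matrix()[:,2]-z)*3])(fk(p,q))
    s=least_squares(f,np.clip(q0,LO+.001,HI-.001),bounds=(LO,HI)); return s.cost,s.x
for name,t in (('start',[588,-52,115.]),('end',[586,-131,135.])):
  for ti in (.6,.8,1.0):
    for h in np.arange(-1,1.3,.2):
      ok=[]
      for k in range(10):
        c,q=ik5(np.array(t),h,ti,rng.uniform(LO,HI)*[1,1,1,1,1,0])
        if c<1e-6 and not any(np.abs(q-o)[:5].max()<.1 for o in ok): ok.append(q)
      print(name,ti,h.round(1),[list(q[:5].round(2)) for q in ok])
```

```text
start 0.6 -1.0 [[np.float64(0.27), np.float64(0.36), np.float64(-0.81), np.float64(1.27), np.float64(-0.6)]]
start 0.6 -0.8 [[np.float64(0.13), np.float64(0.32), np.float64(-0.89), np.float64(1.61), np.float64(-0.47)]]
start 0.6 -0.6 []
start 0.6 -0.4 []
start 0.6 -0.2 []
start 0.6 -0.0 []
start 0.6 0.2 []
start 0.6 0.4 [[np.float64(0.03), np.float64(0.3), np.float64(-0.4), np.float64(-0.6), np.float64(-0.37)]]
start 0.6 0.6 [[np.float64(-0.06), np.float64(0.33), np.float64(-0.31), np.float64(-0.72), np.float64(-0.55)]]
start 0.6 0.8 [[np.float64(-0.11), np.float64(0.36), np.float64(-0.24), np.float64(-0.75), np.float64(-0.72)]]
start 0.6 1.0 [[np.float64(-0.15), np.float64(0.41), np.float64(-0.16), np.float64(-0.74), np.float64(-0.87)]]
start 0.6 1.2 [[np.float64(-0.16), np.float64(0.45), np.float64(-0.09), np.float64(-0.71), np.float64(-1.01)]]
start 0.8 -1.0 [[np.float64(0.25), np.float64(0.39), np.float64(-0.89), np.float64(1.6), np.float64(-0.75)]]
start 0.8 -0.8 [[np.float64(0.07), np.float64(0.35), np.float64(-0.95), np.float64(2.01), np.float64(-0.65)]]
start 0.8 -0.6 []
star
[... 3950 characters left out ...]
t64(-0.49), np.float64(-1.89), np.float64(-0.45)]]
end 1.0 0.2 [[np.float64(-0.51), np.float64(0.32), np.float64(-0.41), np.float64(-1.62), np.float64(-0.58)]]
end 1.0 0.4 [[np.float64(-0.52), np.float64(0.36), np.float64(-0.33), np.float64(-1.44), np.float64(-0.74)]]
end 1.0 0.6 [[np.float64(-0.53), np.float64(0.42), np.float64(-0.25), np.float64(-1.31), np.float64(-0.91)]]
end 1.0 0.8 [[np.float64(-0.53), np.float64(0.47), np.float64(-0.15), np.float64(-1.2), np.float64(-1.07)]]
end 1.0 1.0 [[np.float64(-0.52), np.float64(0.53), np.float64(-0.05), np.float64(-1.1), np.float64(-1.23)]]
end 1.0 1.2 [[np.float64(-0.5), np.float64(0.59), np.float64(0.06), np.float64(-1.02), np.float64(-1.38)]]
```

Plan: go in at heading about 0.3, finger against the ring's right post, on the j4 < 0 branch. That means retreating outward, re-tilting to about 0.9 and coming back with a bigger heading. I'll simulate the route first.

```bash
cat > route.py <<'E'
from ik import *
def go(q,t,r,way,n):
    # way: list of (dest pos, turn total); print the joint path
    for d,tw in way:
        d=np.array(d,float)
        for k in range(1,n+1):
            c,q2=ik(t+(d-t)*k/n,R.from_rotvec([0,0,tw*k/n])*r,q)
            if c>1e-5 or np.abs(q2-q).max()>.6: print('  bad',k,c.round(5),(q2-q).round(2),(t+(d-t)*k/n).round())
            q=q2
        t,r=fk(p,q);print(d,q.round(2),'z',r.as_matrix()[:,2].round(2))
    return q,t,r
E
python3 - <<'E'
from route import *
print('retreat');q=J[7];t,r=fk(p,q)
q=go(q,t,r,[([475,33,290],.05),([358,597,400],.83),([357,960,480],.5)],8)
for h0 in (1.2,):
  for hs in ((1.0,.35),(.9,.35),(1.1,.5)):
    print('in',hs);q=np.array([1.43,.9,1.35,.2,-1.15,-.18]);r=pose(1.158,.88,-.15);t=np.array([350,960,480.]);c,q=ik(t,r,q);print(c,q.round(2))
    go(q,t,r,[([420,560,400],hs[0]-1.158),([470,150,330],(hs[1]-hs[0])/2),([520,-80,230],(hs[1]-hs[0])/2),([520,-80,115],0),([588,-60,115],0),([588,-60,140],0),([586,-140,140],0),([510,-160,115],0),([470,-170,200],0)],8)
E
```

```text
retreat
[475.  33. 290.] [ 0.52 -0.19 -0.97  1.09 -0.53 -1.63] z [ 0.61 -0.17 -0.77]
[358. 597. 400.] [ 1.41  0.17 -0.29  0.75 -0.77 -1.25] z [ 0.54  0.34 -0.77]
  bad 8 0.00015 [-0.    0.22  0.49 -0.06 -0.25  0.14] [357. 960. 480.]
[357. 960. 480.] [ 1.44  0.94  1.38  0.24 -1.36 -0.28] z [ 0.31  0.56 -0.77]
in (1.0, 0.35)
7.643053407336032e-24 [ 1.43  0.69  0.76  0.3  -0.8  -0.24]
[420. 560. 400.] [ 1.16  0.08 -0.47  0.69 -0.19 -0.63] z [ 0.42  0.65 -0.64]
  bad 1 0.00078 [-0.04 -0.06 -0.07 -0.03  0.    0.03] [426. 509. 391.]
  bad 2 0.00228 [-0.04 -0.06 -0.06 -0.04 -0.    0.04] [433. 457. 383.]
  bad 3 0.00347 [-0.05 -0.05 -0.05 -0.06 -0.    0.07] [439. 406. 374.]
  bad 4 0.00365 [-0.06 -0.05 -0.04 -0.08  0.    0.09] [445. 355. 365.]
  bad 5 0.00256 [-0.06 -0.04 -0.03 -0.1   0.    0.11] [451. 304. 356.]
  bad 6 0.00075 [-0.07 -0.03 -0.02 -0.11 -0.    0.13] [458. 252. 348.]
[470. 150. 330.] [ 0.59 -0.24 -0.62 -0.21 -0.31  0.4 ] z [ 0.6   0.48 -0.64]
[520. -80. 230.] [-0.21  0.02 -0.44 -0.97 -0.52  1.43] z [ 0.72  0.26 -0.64]
[520. -80. 115.] [-0.4   0.25 -0.5  -1.41 -0.56  2.07] z [
[... 1832 characters left out ...]
420. 560. 400.] [ 1.18  0.08 -0.32  0.21 -0.3  -0.1 ] z [ 0.35  0.69 -0.64]
[470. 150. 330.] [ 0.39 -0.18 -0.44 -0.61 -0.56  0.96] z [ 0.54  0.55 -0.64]
[520. -80. 230.] [-0.31  0.07 -0.38 -1.02 -0.71  1.62] z [ 0.68  0.37 -0.64]
[520. -80. 115.] [-0.43  0.29 -0.45 -1.31 -0.69  2.1 ] z [ 0.68  0.37 -0.64]
[588. -60. 115.] [-0.31  0.35 -0.34 -1.3  -0.62  1.98] z [ 0.68  0.37 -0.64]
[588. -60. 140.] [-0.29  0.3  -0.33 -1.23 -0.62  1.88] z [ 0.68  0.37 -0.64]
[ 586. -140.  140.] [-0.44  0.35 -0.26 -1.17 -0.74  1.92] z [ 0.68  0.37 -0.64]
[ 510. -160.  115.] [-0.58  0.33 -0.38 -1.22 -0.81  2.12] z [ 0.68  0.37 -0.64]
[ 470. -170.  200.] [-0.6   0.15 -0.37 -1.06 -0.91  1.89] z [ 0.68  0.37 -0.64]
```

Emit:
play_rows([
  [-20,25,35],
  [-20,25,35],
  [-10,48,10],
  [-10,48,10],
  [-10,48,10],
  [-10,48,10],
  [-10,48,10],
  [-10,48,10],
  [-10,48,10],
  [-10,48,10],
  [-10,48,10],
  [-10,48,10],
], turn=[0.03,0.03,0.1,0.1,0.1,0.1,0.1,0.1,0.1,0.1,0.1,0.1])

```text
clock: 8.15
position: [402.5, 478.5, 378.3]
ee_rot: [-0.368, 0.854, 0.131, 0.343]
contact_force: [1.2, -0.0, 0.4]
gripper_width: 0.0
```

Emit:
play_rows([
  [-2,49,8],
  [-2,49,8],
  [0,49,8],
  [0,49,8],
  [5,48,8],
  [5,48,8],
  [5,48,8],
  [10,45,15],
  [15,44,20],
  [15,44,35],
  [15,44,45],
  [15,44,45],
], turn=[0.04,0.04,0.04,0.04,0.02,0.02,0,0,0,0,0,0])

```text
clock: 9.35
position: [430.6, 943.7, 516.5]
ee_rot: [-0.458, 0.799, 0.18, 0.345]
contact_force: [-2.9, 8.0, 83.3]
gripper_width: -0.5
```

```bash
python3 -c "
from h import *
st()"
```

```text
9.35 [ 1.367  0.938  1.408  0.27  -1.286 -0.3  ] [430.6 943.7 516.5] zaxis [ 0.387  0.604 -0.697] x [-0.343 -0.607 -0.716] [-2.9  8.  83.3] -0.4580947580611693
```

Emit:
play_rows([
  [0,0,0],
  [12,25,30],
  [12,28,35],
  [12,28,35],
  [12,28,35],
  [12,28,35],
  [12,28,35],
  [12,28,35],
  [0,0,0],
], turn=[0,0,0,0,0,0,0,0,0])

```text
clock: 10.25
position: [429.7, 945.2, 622.4]
ee_rot: [-0.437, 0.756, 0.234, 0.427]
contact_force: [-0.2, -0.1, -0.7]
gripper_width: -0.2
```

Run:
```python
from h import *
from route import *
s,M=st()
q=s['joints'];r=R.from_quat(s['ee_rot']);t=s['position']
h=np.arctan2(M[1,2],M[0,2]);print(h)
for H in ((1.2,.35),(1.3,.35)):
    go(q,t,r,[([430,560,400],H[0]-h),([470,150,330],.8-H[0]),([520,-80,230],H[1]-.8),([520,-85,115],0),([588,-60,115],0),([588,-60,140],0),([586,-140,140],0),([500,-160,115],0)],8)
```

```text
10.25 [ 1.375  0.878  1.408  0.327 -1.133 -0.309] [429.7 945.2 622.4] zaxis [ 0.441  0.728 -0.526] x [-0.252 -0.461 -0.851] [-0.2 -0.1 -0.7] -0.22072450850665526
1.0260705351917547
  bad 1 0.0 [-0.02 -0.28 -0.64  0.05  0.36 -0.11] [430. 897. 595.]
[430. 560. 400.] [ 1.09  0.09 -0.19 -0.32 -0.29  0.39] z [ 0.31  0.79 -0.53]
[470. 150. 330.] [ 0.21 -0.17 -0.42 -0.95 -0.62  1.22] z [ 0.59  0.61 -0.53]
[520. -80. 230.] [-0.4   0.05 -0.45 -1.3  -0.65  1.72] z [ 0.8   0.29 -0.53]
[520. -85. 115.] [-0.58  0.32 -0.54 -1.64 -0.75  2.3 ] z [ 0.8   0.29 -0.53]
[588. -60. 115.] [-0.45  0.37 -0.44 -1.69 -0.66  2.23] z [ 0.8   0.29 -0.53]
[588. -60. 140.] [-0.41  0.31 -0.42 -1.61 -0.63  2.11] z [ 0.8   0.29 -0.53]
[ 586. -140.  140.] [-0.54  0.35 -0.35 -1.48 -0.73  2.06] z [ 0.8   0.29 -0.53]
[ 500. -160.  115.] [-0.72  0.35 -0.48 -1.5  -0.85  2.26] z [ 0.8   0.29 -0.53]
  bad 1 0.0 [-0.03 -0.28 -0.64  0.03  0.36 -0.08] [430. 897. 595.]
[430. 560. 400.] [ 1.    0.11 -0.07 -0.6  -0.47  0.74] z [ 0.23  0.82 -0.53]
[470. 150. 330.] [ 0.21 -0.17 -0.42 -0.95 -0.62  1.22] z [ 0.59  0.61 -0.53]
[520. -80. 230.] [-0.4   0.05 -0.45 -1.3  -0.65  1.72] z [ 0.8   0.29 -0.53]
[520. -85. 115.] [-0.58  0.32 -0.54 -1.64 -0.75  2.3 ] z [ 0.8   0.29 -0.53]
[588. -60. 115.] [-0.45  0.37 -0.44 -1.69 -0.66  2.23] z [ 0.8   0.29 -0.53]
[588. -60. 140.] [-0.41  0.31 -0.42 -1.61 -0.63  2.11] z [ 0.8   0.29 -0.53]
[ 586. -140.  140.] [-0.54  0.35 -0.35 -1.48 -0.73  2.06] z [ 0.8   0.29 -0.53]
[ 500. -160.  115.] [-0.72  0.35 -0.48 -1.5  -0.85  2.26] z [ 0.8   0.29 -0.53]
```

Emit:
play_rows([
  [0,-15,-10],
  [0,-30,-20],
  [0,-43,-22],
  [0,-43,-22],
  [0,-43,-22],
  [0,-43,-22],
  [0,-43,-22],
  [0,-43,-22],
  [0,-43,-22],
  [0,-43,-22],
  [0,-35,-18],
  [0,-20,-10],
], turn=[0.02,0.02,0.03,0.03,0.03,0.03,0.03,0.03,0.02,0,0,0])

```text
clock: 11.45
position: [428.2, 530.5, 399.3]
ee_rot: [-0.519, 0.7, 0.281, 0.401]
contact_force: [0.8, 0.2, -0.2]
gripper_width: 0.4
```

```bash
python3 -c "
from h import *
st()"
```

```text
11.45 [ 0.997  0.065 -0.143 -0.562 -0.411  0.683] [428.2 530.5 399.3] zaxis [ 0.27   0.811 -0.52 ] x [-0.14  -0.501 -0.854] [ 0.8  0.2 -0.2] 0.415754738296155
```

Emit:
play_rows([
  [3,-25,-5],
  [5,-43,-7],
  [5,-43,-7],
  [5,-43,-7],
  [5,-43,-7],
  [5,-43,-7],
  [5,-43,-7],
  [5,-43,-7],
  [5,-43,-7],
  [5,-43,-10],
  [5,-43,-15],
  [5,-43,-15],
], turn=[-0.02,-0.05,-0.05,-0.05,-0.05,-0.05,-0.05,-0.05,-0.06,-0.07,-0.07,-0.07])

```text
clock: 12.65
position: [489.2, 16.1, 308.9]
ee_rot: [-0.265, 0.824, 0.132, 0.483]
contact_force: [0.5, 0.6, 0.2]
gripper_width: 0.2
```

```bash
python3 -c "
from h import *
st()"
```

```text
12.65 [-0.197 -0.119 -0.424 -1.125 -0.737  1.495] [489.2  16.1 308.9] zaxis [ 0.726  0.473 -0.499] x [-0.394 -0.309 -0.866] [0.5 0.6 0.2] 0.21974978765218223
```

Emit:
play_rows([
  [5,-20,-25],
  [7,-16,-35],
  [7,-16,-35],
  [7,-16,-35],
  [7,-16,-35],
  [4,-8,-20],
  [0,0,-8],
  [0,0,0],
], turn=[-0.06,-0.06,-0.06,-0.06,-0.06,-0.04,0,0])

```text
clock: 13.45
position: [533.1, -92.3, 114.1]
ee_rot: [-0.112, 0.857, 0.033, 0.502]
contact_force: [-0.7, -0.7, 0.7]
gripper_width: -0.0
```

Run:
```python
from h import *
st()
im,d=snap('scene');im2,d2=snap('top')
a=cv2.resize(im[150:250,250:400],(600,400),interpolation=cv2.INTER_CUBIC)
b=cv2.resize(im2[150:270,270:450],(600,400),interpolation=cv2.INTER_CUBIC)
cv2.imwrite('pics/s3.png',cv2.resize(np.vstack([a,b]),(450,600))[:,:,::-1])
```

```text
13.45 [-0.624  0.341 -0.609 -1.87  -0.728  2.512] [533.1 -92.3 114.1] zaxis [ 0.853  0.17  -0.493] x [-0.47  -0.158 -0.868] [-0.7 -0.7  0.7] -0.03866160866371665
```

View pics/s3.png

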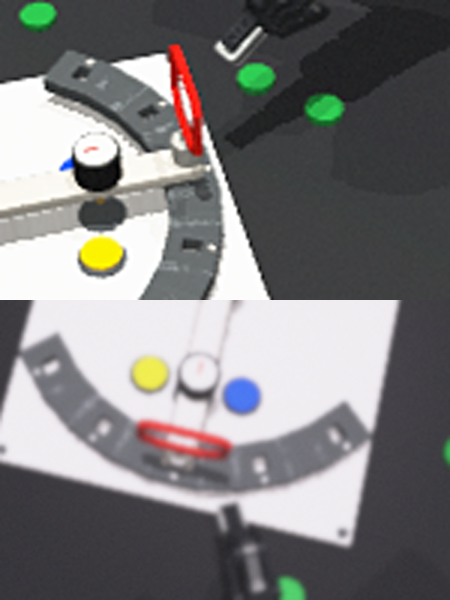

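Emit:
play_rows([
  [0,13,0],
  [2,12,0],
  [14,3,0],
  [14,3,0],
  [14,3,0],
  [10,2,0],
  [0,0,0],
], turn=[0,0,0,0,0,0,0])

```text
clock: 14.25
position: [597.3, -54.9, 124.9]
ee_rot: [-0.118, 0.852, 0.029, 0.51]
contact_force: [-0.2, 0.1, -0.0]
gripper_width: 0.4
```

```bash
cat >> h.py <<'E'
def ringf(t=None):
    s,M=st();c=np.array([588.3,-51.7]);z=M[:,2]
    d=s['position'][:2]-c;ex=np.array([.971,-.237]);ey=np.array([.237,.971])
    x,y=d@ex,d@ey;zx=z[:2]@ex;zy=z[:2]@ey
    print("TCP in ring frame x',y',z",x.round(1),y.round(1),s['position'][2].round(1),"axis at ring plane y',z",(y-x*zy/zx).round(1),(s['position'][2]-x*z[2]/zx).round(1))
E
python3 -c "
from h import *
ringf()"
```

```text
14.25 [-0.479  0.365 -0.53  -1.979 -0.639  2.511] [597.3 -54.9 124.9] zaxis [ 0.862  0.17  -0.478] x [-0.452 -0.172 -0.875] [-0.2  0.1 -0. ] 0.3663529441086424
TCP in ring frame x',y',z 9.5 -1.0 124.9 axis at ring plane y',z -5.4 130.6
```

Emit:
play_rows([
  [0,0,-6],
  [6,-3,-4],
  [6,-3,-4],
  [0,0,0],
], turn=[0,0,0,0])

```text
clock: 14.65
position: [608.1, -57.1, 112.5]
ee_rot: [-0.123, 0.849, 0.033, 0.513]
contact_force: [-6.3, 1.5, 3.2]
gripper_width: 0.0
```

Run:
```python
from h import *
ringf()
im,d=snap('scene');im2,d2=snap('top')
a=cv2.resize(im[155:225,270:375],(600,400),interpolation=cv2.INTER_CUBIC)
b=cv2.resize(im2[165:245,290:410],(600,400),interpolation=cv2.INTER_CUBIC)
cv2.imwrite('pics/s4.png',cv2.resize(np.vstack([a,b]),(450,600))[:,:,::-1])
```

```text
14.65 [-0.488  0.413 -0.517 -2.002 -0.671  2.558] [608.1 -57.1 112.5] zaxis [ 0.862  0.181 -0.472] x [-0.444 -0.176 -0.878] [-6.3  1.5  3.2] 0.008793821124622531
TCP in ring frame x',y',z 20.5 -0.6 112.5 axis at ring plane y',z -10.4 124.7
```

View pics/s4.png

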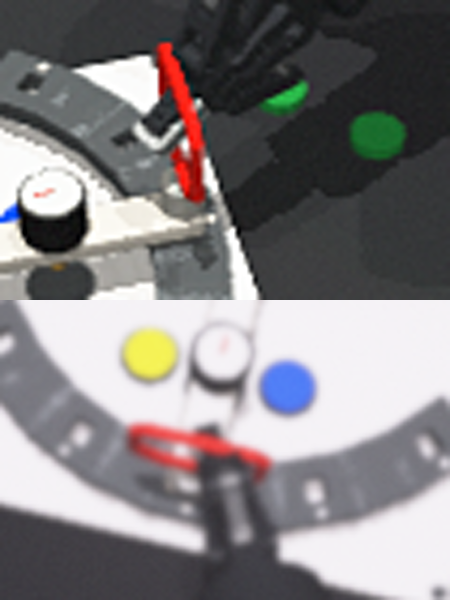

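The fingertip passes through the ring at about (170,115) in the crop, lightly touching the ring's lower edge. I'll lift gently now, biased to the right.

Emit:
play_rows([
  [0,0,5],
  [-1,-3,5],
  [-1,-3,5],
  [0,0,0],
], turn=[0,0,0,0])

```text
clock: 15.15
position: [603.7, -64.5, 123.8]
ee_rot: [-0.122, 0.852, 0.032, 0.508]
contact_force: [0.8, 1.3, -4.5]
gripper_width: -0.2
```

```bash
python3 -c "
from h import *
ringf()"
```

```text
15.15 [-0.48   0.374 -0.498 -1.932 -0.635  2.464] [603.7 -64.5 123.8] zaxis [ 0.858  0.179 -0.482] x [-0.454 -0.175 -0.874] [ 0.8  1.3 -4.5] -0.19827058137077266
TCP in ring frame x',y',z 18.0 -8.8 123.8 axis at ring plane y',z -17.4 134.7
```

Emit:
play_rows([
  [0,0,5],
  [0,0,5],
  [0,0,5],
  [0,0,0],
], turn=[0,0,0,0])

```text
clock: 15.55
position: [601.0, -64.7, 134.4]
ee_rot: [-0.121, 0.855, 0.033, 0.503]
contact_force: [0.3, 0.1, -7.0]
gripper_width: 0.0
```

```bash
cat >> h.py <<'E'
def redtop(show=1):
    im,d=snap('top');hsv=cv2.cvtColor(im,cv2.COLOR_RGB2HSV);H,S,V=hsv[...,0],hsv[...,1],hsv[...,2]
    m=((H<6)|(H>174))&(S>150)&(V>110);p=pts('top',m,d);p=p[(p[:,2]>85)&(p[:,2]<195)];q=p[p[:,2]>np.percentile(p[:,2],40)]
    print('red top z pct',np.percentile(p[:,2],[50,80,95]).round(1),'mean',p.mean(0).round(1),'y range',p[:,1].min().round(),p[:,1].max().round())
E
python3 -c "
from h import *
ringf();redtop()"
```

```text
15.55 [-0.457  0.339 -0.482 -1.874 -0.596  2.373] [601.  -64.7 134.4] zaxis [ 0.852  0.178 -0.492] x [-0.465 -0.173 -0.868] [ 0.3  0.1 -7. ] 0.0486399121843789
TCP in ring frame x',y',z 15.5 -9.6 134.4 axis at ring plane y',z -17.0 144.0
red top z pct [165.5 168.6 171. ] mean [588.6 -51.2 150.3] y range -91.0 -17.0
```

Emit:
play_rows([
  [1,0,5],
  [1,0,5],
  [0,0,0],
], turn=[0,0,0])

```text
clock: 15.9
position: [600.1, -64.6, 140.4]
ee_rot: [-0.12, 0.857, 0.033, 0.499]
contact_force: [0.6, 0.2, -6.6]
gripper_width: -0.2
```

```bash
python3 -c "
from h import *
ringf();redtop()"
```

```text
15.9 [-0.439  0.319 -0.471 -1.834 -0.569  2.311] [600.1 -64.6 140.4] zaxis [ 0.848  0.177 -0.499] x [-0.473 -0.172 -0.864] [ 0.6  0.2 -6.6] -0.1892080922653809
TCP in ring frame x',y',z 14.5 -9.7 140.4 axis at ring plane y',z -16.6 149.6
red top z pct [171.2 174.5 175.9] mean [588.4 -52.  156.2] y range -90.0 -17.0
```

Emit:
play_rows([
  [1,0,5],
  [0,-6,2],
  [-1,-9,1],
  [-1,-9,1],
  [-1,-9,1],
  [0,0,0],
], turn=[0,0,0,0,0,0])

```text
clock: 16.55
position: [595.7, -100.4, 146.3]
ee_rot: [-0.119, 0.859, 0.035, 0.496]
contact_force: [-0.8, -1.0, -7.2]
gripper_width: -0.1
```

```bash
python3 -c "
from h import *
ringf();redtop()"
```

```text
16.55 [-0.48   0.31  -0.433 -1.715 -0.586  2.204] [ 595.7 -100.4  146.3] zaxis [ 0.845  0.177 -0.505] x [-0.479 -0.17  -0.861] [-0.8 -1.  -7.2] -0.11165115375222644
TCP in ring frame x',y',z 18.8 -45.6 146.3 axis at ring plane y',z -54.6 158.5
red top z pct [175.6 178.6 179.8] mean [583.1 -91.3 161. ] y range -126.0 -50.0
```

Emit:
play_rows([
  [2,-8,0],
  [2,-9,0],
  [2,-8,0],
  [1,-4,0],
  [0,0,0],
], turn=[0,0,0,0,0])

```text
clock: 17.1
position: [600.0, -131.2, 143.3]
ee_rot: [-0.119, 0.861, 0.036, 0.494]
contact_force: [-2.8, -1.0, -7.3]
gripper_width: -0.4
```

```bash
python3 -c "
from h import *
ringf();redtop()"
```

```text
17.1 [-0.517  0.334 -0.392 -1.649 -0.61   2.157] [ 600.  -131.2  143.3] zaxis [ 0.841  0.178 -0.51 ] x [-0.485 -0.169 -0.858] [-2.8 -1.  -7.3] -0.39493867147567685
TCP in ring frame x',y',z 30.2 -74.4 143.3 axis at ring plane y',z -88.9 163.2
red top z pct [172.1 175.5 176.7] mean [ 584.4 -118.6  156.7] y range -157.0 -82.0
```

Emit:
play_rows([
  [1,-5,0],
  [0,-2,-3],
  [0,0,-4],
  [0,0,-3],
  [0,0,0],
], turn=[0,0,0,0,0])

```text
clock: 17.65
position: [603.6, -138.3, 136.0]
ee_rot: [-0.119, 0.859, 0.036, 0.497]
contact_force: [-4.3, -0.5, -4.2]
gripper_width: 0.0
```

```bash
python3 -c "
from h import *
ringf();redtop()"
```

```text
17.65 [-0.539  0.36  -0.387 -1.673 -0.632  2.201] [ 603.6 -138.3  136. ] zaxis [ 0.845  0.18  -0.504] x [-0.478 -0.169 -0.862] [-4.3 -0.5 -4.2] 0.0021394421728229192
TCP in ring frame x',y',z 35.4 -80.5 136.0 axis at ring plane y',z -97.5 159.0
red top z pct [166.1 169.2 171. ] mean [ 585.6 -127.3  151.7] y range -163.0 -88.0
```

Emit:
play_rows([
  [-1,0,-4],
  [-1,0,-4],
  [0,-3,-2],
  [0,-3,0],
  [0,0,0],
], turn=[0,0,0,0,0])

```text
clock: 18.2
position: [607.1, -145.6, 132.0]
ee_rot: [-0.12, 0.855, 0.034, 0.503]
contact_force: [-0.4, -0.0, 0.9]
gripper_width: 0.4
```

```bash
python3 -c "
from h import *
ringf();redtop()"
```

```text
18.2 [-0.563  0.382 -0.383 -1.698 -0.658  2.248] [ 607.1 -145.6  132. ] zaxis [ 0.852  0.18  -0.492] x [-0.465 -0.171 -0.869] [-0.4 -0.   0.9] 0.3722292398963828
TCP in ring frame x',y',z 40.5 -86.8 132.0 axis at ring plane y',z -106.2 157.3
red top z pct [165.3 168.4 169.8] mean [ 585.9 -128.2  146.9] y range -164.0 -88.0
```

Emit:
play_rows([
  [-1,-3,-1],
  [-1,-3,0],
  [0,-2,0],
  [0,0,0],
], turn=[0,0,0,0])

```text
clock: 18.65
position: [602.4, -153.4, 127.4]
ee_rot: [-0.12, 0.857, 0.035, 0.5]
contact_force: [-0.3, -1.6, -2.0]
gripper_width: -0.1
```

```bash
python3 -c "
from h import *
ringf();redtop()"
```

```text
18.65 [-0.578  0.389 -0.382 -1.683 -0.667  2.245] [ 602.4 -153.4  127.4] zaxis [ 0.848  0.18  -0.498] x [-0.472 -0.17  -0.865] [-0.3 -1.6 -2. ] -0.08386150971322011
TCP in ring frame x',y',z 37.8 -95.4 127.4 axis at ring plane y',z -113.6 151.6
red top z pct [153.7 157.8 160. ] mean [ 586.9 -134.   135.6] y range -170.0 -94.0
```

The ring top dropped about 10 mm, so the pin snapped in. Next I'll lower off the bar, centre in the opening and back out.

Emit:
play_rows([
  [0,3,-4],
  [0,4,-4],
  [-2,4,-2],
  [-8,0,0],
  [-12,-2,0],
  [-15,-3,0],
  [-20,-3,0],
  [0,0,0],
], turn=[0,0,0,0,0,0,0,0])

```text
clock: 19.5
position: [542.8, -149.4, 120.7]
ee_rot: [-0.121, 0.855, 0.035, 0.503]
contact_force: [0.3, -1.1, -0.2]
gripper_width: 0.4
```

```bash
python3 -c "
from h import *
st();redtop()"
```

```text
19.5 [-0.678  0.358 -0.503 -1.714 -0.751  2.379] [ 542.8 -149.4  120.7] zaxis [ 0.852  0.181 -0.491] x [-0.464 -0.172 -0.869] [ 0.3 -1.1 -0.2] 0.3818364837865402
red top z pct [127.4 156.8 159. ] mean [ 588.  -137.9  127.1] y range -170.0 -94.0
```

Clear of the ring. Back off and up, then check.

Emit:
play_rows([
  [-20,-3,5],
  [-20,-3,20],
  [-15,0,30],
  [0,0,30],
  [0,0,30],
  [0,0,0],
  [0,0,0],
  [0,0,0],
], turn=[0,0,0,0,0,0,0,0])

```text
clock: 20.35
position: [487.2, -157.7, 242.7]
ee_rot: [-0.119, 0.853, 0.033, 0.506]
contact_force: [0.4, 0.4, 1.0]
gripper_width: 0.1
```

Run:
```python
from h import *
st();redtop()
im,d=snap('scene');im2,d2=snap('top')
hsv=cv2.cvtColor(im2,cv2.COLOR_RGB2HSV);H,S,V=hsv[...,0],hsv[...,1],hsv[...,2]
for n,m in dict(blue=(H>105)&(H<125)&(S>140),yel=(H>20)&(H<35)&(S>150),red=((H<6)|(H>174))&(S>150)&(V>110)).items():
    k,l,s,c=cv2.connectedComponentsWithStats(m.astype(np.uint8))
    for i in range(1,k):
        if s[i,4]>25: print(n,s[i],c[i].round(1),np.median(pts('top',l==i,d2),0).round(1))
a=cv2.resize(im[140:240,240:390],(600,400),interpolation=cv2.INTER_CUBIC)
b=cv2.resize(im2[150:270,270:450],(600,400),interpolation=cv2.INTER_CUBIC)
cv2.imwrite('pics/s5.png',cv2.resize(np.vstack([a,b]),(450,600))[:,:,::-1])
```

```text
20.35 [-0.624  0.027 -0.47  -1.35  -0.721  1.84 ] [ 487.2 -157.7  242.7] zaxis [ 0.856  0.177 -0.485] x [-0.459 -0.169 -0.872] [0.4 0.4 1. ] 0.06569658632223915
red top z pct [130.  157.  159.3] mean [ 587.8 -137.4  127.7] y range -170.0 -94.0
blue [155 241  24  23 422] [166.1 252.6] [490.1 342.6  74.9]
yel [324 174  12  11 107] [329.6 179. ] [682.2 -27.9  20.3]
red [363 200  37  13 148] [382.  206.5] [ 588.4 -143.8  122. ]
```

View pics/s5.png

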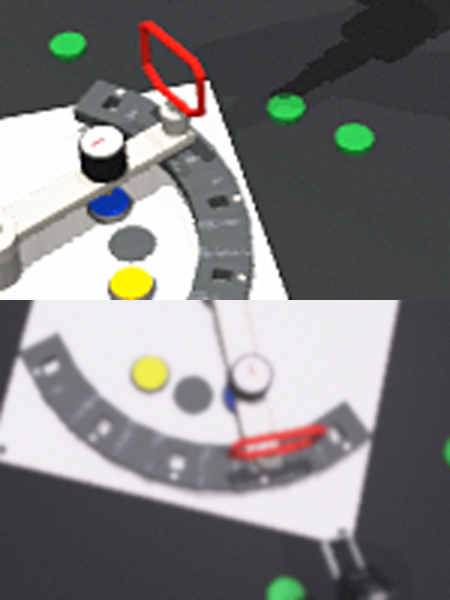

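```bash
python3 -c "
from bench import arm
print(arm.job_done())"
```

```text
the job is handed in; nothing more can be done
None
```

I hooked the shut fingertips under the red ring from the robot side and lifted the pin about 18 mm. I then swung the arm one hole to the robot's right, towards the blue disc, and let the pin ride on the plate until it snapped into the next hole. After that I backed the hand out and up, and handed the job in at about 20.4 s. No verdict was reported.

**Last checks:**
- **Pin:** the ring top fell from about 170 mm while riding to about 159 mm, near its height at the start, so I take the pin as home. The camera can't resolve the 2 mm limit directly.
- **Arm position:** the ring's centre is at y ≈ -132 mm, against -131 mm expected for that hole. The gauge head stands over the blue disc. The disc is mostly hidden under it, so I checked its position only by eye.
- **Other things:** the yellow disc and the jar are within about 1 mm of where they were. I did not re-measure the tin, but nothing went near it.
- **Hand:** it finished about 100 mm from the ring, with no contact force beyond sensor noise.

**What did not go smoothly:**
- **Tilt:** the moves could not command it directly, so I got it by stretching the arm past its reach. The first approach ran into wrist joint limits and I had to go back and re-tilt.
- **Force spike:** during that re-tilt the wrist force read 83 N once as the arm stopped at its reach limit in free air. That is below the 120 N limit.
- **Ring forces:** the readings taken after each move during the lift and swing stayed under 8 N.

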